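# Load two parts into the matching nests of a marking pallet

## Task

Load the marking pallet: put the plain rectangular steel block, lying flat as it is now, into the empty oblong pocket, and the short wide tan turned collar (the widest and lowest of the three round turned parts) standing in the round pocket. Both must sit right down on the pocket floors, released.

Things in the scene. Friction and masses are not known exactly. Their poses are not given: they have to be found in the camera images.
- steel_block: Plain rectangular ground steel block, 25 (its x) x 50 (its y) x 25 mm high, 0.24 kg, loose, lying flat in a row of small parts. Origin: centre of its underside; z up. Grip it across the 25 mm (its x). The laser cabinet's upright front, 0.39 m tall, is 0.10 to 0.12 m behind the row: carry parts along the table's front edge so that the wrist clears it.
- collar: Short wide turned collar, tan, 30 mm diameter, 22 mm high, bored, a thin dark line round it, 0.06 kg, loose, standing in the same row. Origin: centre of its underside; z up. The other turned parts in the row are narrower and taller (22 x 34 mm and 20 x 50 mm); they and a black star knob are not wanted. Parts in the row are at least 70 mm apart between centres.
- oblong_pocket (a point): Centre of the floor of the rectangular pocket, 39 mm along its x, 64 mm along its y, 6 mm deep, in a grey nest 74 x 74 mm. Floor 10 mm, rim 16 mm above the table. z up; y is also the line of three nests, 80 mm apart, in any order, fixed on an aluminium pallet 80 x 250 mm. Keep fingertips over 7 mm above a part's underside to clear the rims.
- round_pocket (a point): Centre of the floor of the round pocket, 44 mm diameter, 6 mm deep, in another grey nest 74 x 74 mm; floor, rim and axes as for the oblong one (y along the row of nests). The third nest already holds a fixed V-block, top 40 mm above the table, reaching 20 mm either way along the row from its nest's centre; fingers set across the row (along x) clear it.
There are look-alikes about, which are no part of the job. Leave any blue or purple look-alike of the collar alone.

How it is judged:
At the end, for the whole second after the job is handed in: The steel block lies flat on the floor of the oblong pocket (underside within 3 mm of the floor, centre within 14 mm of the pocket's, tilt under 0.1 rad) and the collar stands on the floor of the round pocket (within 3 mm, centre within 12 mm, tilt under 0.1 rad); both at rest (horizontal distance between steel_block and oblong_pocket below 0.014 m and z of steel_block in the frame of oblong_pocket below 0.003 m and angle between each of steel_block, collar's own z axis and vertical below 0.1 rad and horizontal distance between collar and round_pocket below 0.012 m and z of collar in the frame of round_pocket below 0.003 m and linear speed of each of steel_block, collar below 0.02 m/s); the robot touches nothing.
It also fails if it takes over 58 s, if anything falls off the work surface, if the arm or the gripper's body presses on something with over 40 N, if the wrist force passes 120 N, or if a joint passes its speed limit or range.

## Robot

A 6-joint arm with a two-finger parallel gripper is mounted at the origin on a cart in front of the work surface, level with it; the furniture and walls round the work are solid. World frame = base frame: x ahead of the robot, y to its left, z up, the work surface at z = 0. Lengths are in m, angles in rad, forces in N, time in s.
With the tool pointing down it reaches from about 0.275 to 0.75 m from the base axis. Payload 10.2 kg.
Tool frame: the origin (TCP) lies midway between the tips of the shut fingers; the grasp point (between the pads) lies 19 mm behind it (env.hold_point_z is the distance from the TCP to the grasp point, in m); z points along the fingers, y is the line along which they close (so a half turn about z gives the same grasp; the last joint's range is limited). The gripper opens to 85 mm and grips with 20 to 120 N. Pads are 22 mm wide; open, the fingers measure 114 mm over their backs; the gripper's body (76 mm by 85 mm) begins 54 mm behind the grasp point. The pads swing forward as they close: fully open they stand 13 mm farther back than shut.
Start: joints at [0.925, 0.313, 1.498, -0, 1.331, -0.223], TCP at [0.215, 0.479, 0.231] pointing down, gripper open.
Joint ranges: [-2.94, 2.94], [-0.97, 2.17], [0.19, 2.56], [-1.23, 4.37], [0.02, 3.11], [-2.88, 2.88]. Speed limits (rad/s): [2.39, 2.39, 3.01, 3.14, 3.14, 3.14].

## Interface

Orientations are given as a unit quaternion [x, y, z, w].
In Python, from bench import env, kinematics, monitor, eyes, job gives the robot as it stands. The module is installed in compiled form; this text tells all that it offers. Calls block until the motion is done:
- env.reach(position, orientation): joint-space move of the TCP to a pose.
- env.movel(position, velocity=0.15, frame=None, guard=None): straight line of the TCP; frame=None keeps the orientation; velocity is the mean speed in m/s. With guard (N) it stops when the force on the tool has changed by that much, and returns True; else False.
- env.set_joints(angles): joint-space move.
- env.release() and env.close_gripper(effort=None): open the fingers fully, or close them until they stop; effort is the grip in N (None keeps the last).
- env.hold(seconds).
- kinematics.ik(position, orientation): joint angles nearest the present ones, or None.
- monitor.sense(): the state.
- eyes.grab_frame(name): name is "scene" or "top" or "wrist"; returns a dict with "frame" (400x640x3 uint8, red, green, blue), "mtx" (3x3 intrinsics, pixels), "view" (4x4, takes a point from world to camera coordinates). Camera axes: x right, y down, z forward; pixel columns grow to the right and rows downward; lengths in m; the calibration is good to about 2 mm. A picture is of the moment at which its call begins. There is no depth.
A pose or a line that the arm cannot do raises env.MotionError and nothing moves.
- job.hand_in(): hands the job in; it is judged then, once.
The state is a dict: "clock": time; "joints": joint angles; "qvel": joint speeds; "joint_efforts": joint torques, N m; "position": TCP position; "ee_rot": TCP orientation; "contact_force": force on the tool from outside, world axes, zero at the start; "ft_torque": the same for the moment, N m; "finger_gap": opening from 0.0 (shut) to 1.0 (fully open); "gripper_force": force on a finger pad.
Only numpy, scipy, OpenCV 4.12 (cv2) and the standard library are available. Lean on these libraries where they do the work, as an engineer would, in place of code of your own. Each camera call takes 0.05 s, during which the arm holds its last target. There are 200 camera calls.

## Working session

There is one attempt and no reset: what is moved stays moved. The work goes in short steps, each a Python script; the robot and the scene stay as the last script left them, time stands still between calls to the robot, and variables do not carry over. Pictures are saved under pics/ and viewed, at most 10 in all, crops included, and the job is handed in when it is done.

```bash
mkdir -p pics
cat > h.py <<'E'
import numpy as np, cv2
from bench import env, kinematics, monitor, eyes, job
def shot(n,f=None):
    d=eyes.grab_frame(n)
    if f: cv2.imwrite('pics/'+f+'.png',d['frame'][:,:,::-1]); np.savez('pics/'+f+'.npz',**d)
    return d
def ray(d,uv,z):
    R=d['view'][:3,:3];t=d['view'][:3,3];c=-R.T@t
    v=R.T@np.linalg.inv(d['mtx'])@np.array([uv[0],uv[1],1.])
    return c+v*(z-c[2])/v[2]
def proj(d,p):
    q=d['mtx']@(d['view']@np.append(p,1))[:3]; return q[:2]/q[2]
E
python3 - <<'E'
from h import *
for n in('scene','top','wrist'):
    d=shot(n,n+'0'); print(n,np.round(-d['view'][:3,:3].T@d['view'][:3,3],3))
print(monitor.sense())
E
```

```text
scene [0.045 0.499 0.93 ]
top [ 0.329 -0.059  1.503]
wrist [0.151 0.508 0.373]
{'clock': 0.15, 'joints': array([ 9.24609783e-01,  3.13346890e-01,  1.49822383e+00, -6.67430503e-06,
        1.33100513e+00, -2.23423200e-01]), 'qvel': array([-6.73953847e-04,  9.13139343e-05, -1.23434574e-03, -1.07157995e-03,
        2.10200572e-03, -7.60271385e-04]), 'joint_efforts': array([ 1.60492829e-03, -4.12363923e+01, -2.59800124e+01, -1.38557648e-04,
        3.13151875e-03,  2.02293188e-05]), 'position': array([0.21531014, 0.47861951, 0.23086811]), 'ee_rot': array([ 2.09810217e-01,  9.77742007e-01, -4.47223830e-04, -2.04139029e-04]), 'contact_force': array([ 0.58397711, -0.1330662 ,  0.51914616]), 'ft_torque': array([-0.01768024, -0.0263137 , -0.01584863]), 'gripper_force': 0.0, 'finger_gap': 1.0049345982200357}
```

View pics/top0.png

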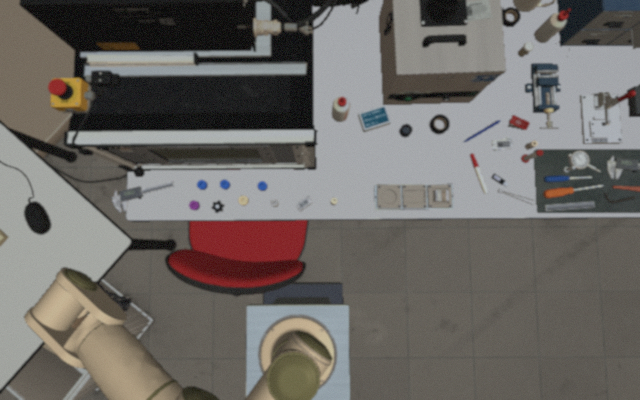

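View pics/scene0.png

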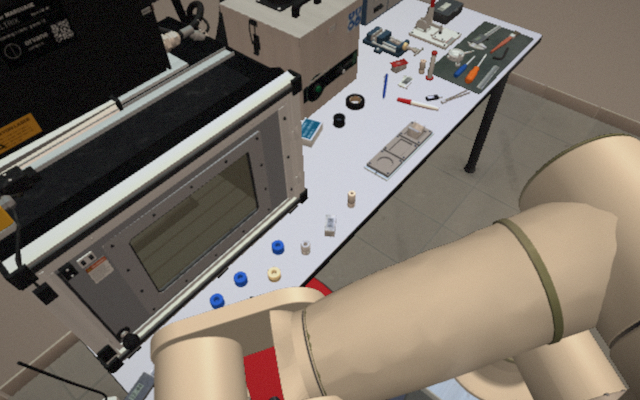

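Top view: the row from left to right is purple (194,205), star knob (217,206), tan wide ring (243,200), grey-beige narrow part (275,203), steel block (305,203) and tan tall part (334,200). Blue rings are at (202,185), (225,184) and (263,186). The pallet spans u 376–452, v about 196. Collar candidates are the purple, blue, tan (243,200), (275,203) and (334,200) parts; I choose the tan one at (243,200). I choose the block at (305,203). I'll check both in a close crop.

Run:
```python
from h import *
d=dict(np.load('pics/top0.npz')); f=d['frame'][:,:,::-1]
a=cv2.resize(f[165:220,185:345],(800,275),interpolation=cv2.INTER_CUBIC)
b=cv2.resize(f[175:215,365:465],(800,320),interpolation=cv2.INTER_CUBIC)
cv2.imwrite('pics/crop.png',np.vstack([a,b]))
for n,uv,z in [('collar',(243,200.5),.022),('p275',(275,203),.03),('block',(305,203),.025),('tall',(334,200),.05),('n1',(388,196),.016),('n2',(414,196),.016),('n3',(439,196),.04)]:
    print(n,ray(d,uv,z).round(3))
d=dict(np.load('pics/scene0.npz'))
print(ray(d,(274,272),.022).round(3),ray(d,(330,222),.025).round(3))
```

```text
collar [0.476 0.167 0.022]
p275 [0.467 0.066 0.03 ]
block [ 0.467 -0.028  0.025]
tall [ 0.473 -0.118  0.05 ]
n1 [ 0.488 -0.29   0.016]
n2 [ 0.488 -0.372  0.016]
n3 [ 0.485 -0.445  0.04 ]
[0.48  0.168 0.022] [ 0.47  -0.025  0.025]
```

View pics/crop.png

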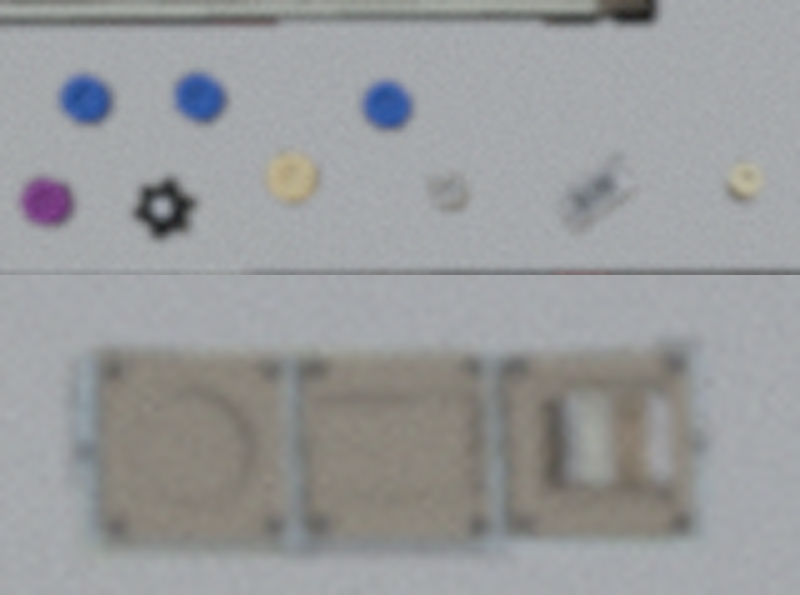

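The crop confirms the plain tan wide ring (top 243,200) as the collar and the oblique steel block (305,203). The round pocket is in the left nest (388,196), the oblong one in the middle (414,196), and the V-block on the right. Next I'll take closer wrist views on the way.

Run:
```python
from h import *
Q=[0,1,0,0]
for p,n in [((.40,.167,.22),'wc'),((.41,-.028,.22),'wb'),((.42,-.33,.25),'wp')]:
    env.reach(p,Q); d=shot('wrist',n)
    print(n,monitor.sense()['clock'],monitor.sense()['position'].round(3),[ray(d,uv,0).round(3).tolist() for uv in((0,0),(640,0),(320,400))])
a=[cv2.imread(f'pics/{n}.png') for n in('wc','wb')]
cv2.imwrite('pics/wcb.png',cv2.resize(np.hstack(a),(800,250),interpolation=cv2.INTER_AREA))
```

```text
wc 1.5583 [0.4   0.168 0.22 ] [[0.223, -0.148, 0.0], [0.223, 0.49, 0.0], [0.725, 0.172, 0.0]]
wb 2.4083 [ 0.41  -0.027  0.22 ] [[0.233, -0.343, 0.0], [0.233, 0.296, 0.0], [0.735, -0.022, 0.0]]
wp 3.6167 [ 0.421 -0.329  0.25 ] [[0.235, -0.671, 0.0], [0.234, 0.021, 0.0], [0.778, -0.323, 0.0]]
```

View pics/wcb.png

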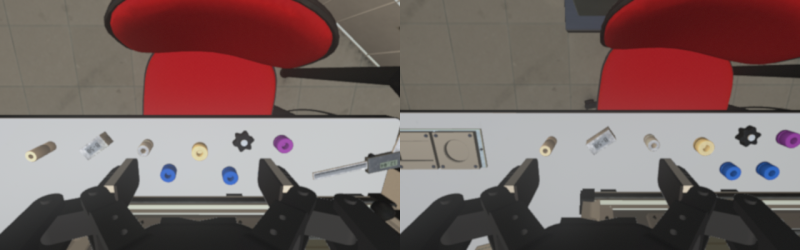

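View pics/wp.png

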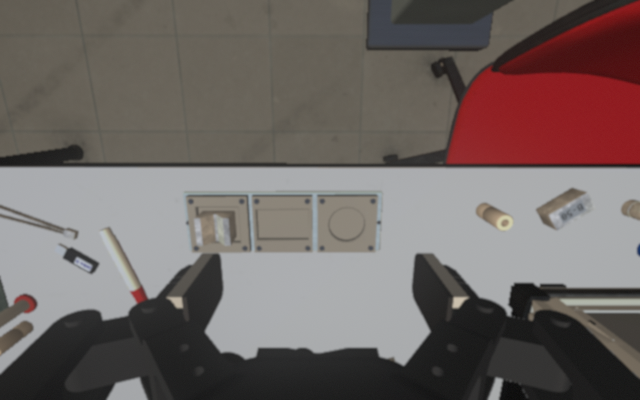

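The wrist views show the collar at (318,240) in wc, the block at (320,221) in wb, the round pocket at (347,222) and the oblong pocket at (283,222) in wp. I'll enlarge the block and segment everything.

Run:
```python
from h import *
L=lambda n:dict(np.load(f'pics/{n}.npz'))
d=L('wc'); hsv=cv2.cvtColor(d['frame'],cv2.COLOR_RGB2HSV)[215:265,290:350]
m=((hsv[...,1]>50)&(hsv[...,0]<35)).astype(np.uint8)
n,lab,st,ce=cv2.connectedComponentsWithStats(m);i=1+st[1:,4].argmax();x,y,w,h=st[i,:4]+[290,215,0,0]
print('collar box',x,y,w,h,'far top edge',ray(d,(x+w/2,y+h),.022).round(4),'near base',ray(d,(x+w/2,y),0).round(4),'w@.022',ray(d,(x+w,y+h/2),.022)[1]-ray(d,(x,y+h/2),.022)[1])
d=L('wb')
c=d['frame'][190:255,280:360,::-1]
a=cv2.resize(c,(560,455),interpolation=cv2.INTER_CUBIC)
cv2.imwrite('pics/blk.png',a)
d=L('wp')
c=d['frame'][180:260,175:390,::-1]; cv2.imwrite('pics/pal.png',cv2.resize(c,(800,298),interpolation=cv2.INTER_CUBIC))
```

```text
collar box 307 228 25 29 far top edge [0.4921 0.1708 0.022 ] near base [0.4645 0.1709 0.    ] w@.022 0.028611256532076135
```

View pics/blk.png

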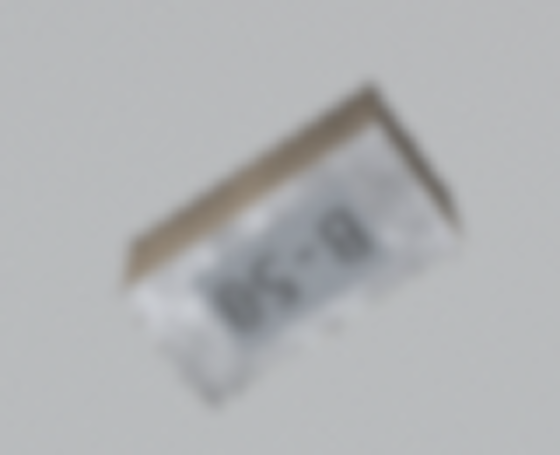

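View pics/pal.png

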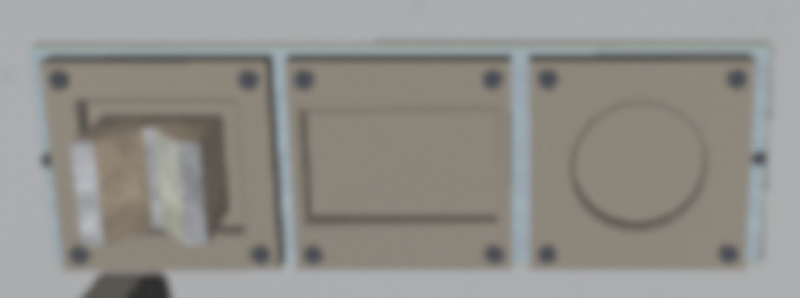

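The block's top-face corners are clear in the crop at (128,285), (375,122), (458,235) and (218,408). The nest screws of the middle and round nests are clear too, as is the round rim centred at about (640,165). I'll cast rays through these.

Run:
```python
from h import *
L=lambda n:dict(np.load(f'pics/{n}.npz'))
d=L('wb'); P=np.array([ray(d,(280+(u+.5)/7-.5,190+(v+.5)/7-.5),.025) for u,v in[(128,285),(375,122),(458,235),(218,408)]])
e=P[1]-P[0]+P[2]-P[3]; print('block',P.mean(0).round(4),[round(np.linalg.norm(P[i]-P[i-1]),4) for i in range(4)],'long dir deg',np.degrees(np.arctan2(e[1],e[0])))
d=L('wp'); f=lambda u,v,z:ray(d,(175+(u+.5)/3.721-.5,180+(v+.5)/3.725-.5),z)
for n,S in[('obl',[(303,79),(492,79),(494,255),(313,255)]),('rnd',[(547,79),(736,79),(728,253),(547,253)])]:
    P=np.array([f(u,v,.016) for u,v in S]);e=P[1]-P[0]+P[2]-P[3];print(n,P.mean(0).round(4),[round(np.linalg.norm(P[i]-P[i-1]),4) for i in range(4)],np.degrees(np.arctan2(e[1],e[0])))
print('rim',f(640,164,.016), 'obl rim edges near/far/l/r',f(400,108,.016),f(403,219,.016 ),f(300,165,.016),f(500,165,.016))
print(L('wp')['view'][:3,:3].round(3))
```

```text
block [ 0.4646 -0.0216  0.025 ] [np.float64(0.0257), np.float64(0.0478), np.float64(0.0231), np.float64(0.0486)] long dir deg 126.34392737694128
obl [ 0.4863 -0.3714  0.016 ] [np.float64(0.0624), np.float64(0.0619), np.float64(0.0624), np.float64(0.0619)] 90.05459252171919
rnd [ 0.4859 -0.2915  0.016 ] [np.float64(0.0616), np.float64(0.0619), np.float64(0.0616), np.float64(0.0618)] 90.05462819117811
rim [ 0.4845491  -0.29135432  0.016     ] obl rim edges near/far/l/r [ 0.46508446 -0.37102887  0.016     ] [ 0.5043365  -0.37112996  0.016     ] [ 0.48501144 -0.40502641  0.016     ] [ 0.48494758 -0.33816021  0.016     ]
[[-0.001  1.     0.001]
 [ 0.963  0.001  0.271]
 [ 0.271  0.001 -0.963]]
```

```bash
cat >> h.py <<'E'
from scipy.spatial.transform import Rotation as Rn
def down(deg): return (Rn.from_euler('z',deg-90,degrees=True)*Rn.from_quat([0,1,0,0])).as_quat()
def st(t):
    s=monitor.sense(); print(t,round(s['clock'],2),s['position'].round(4),'gap',round(s['finger_gap'],3),'gf',round(s['gripper_force'],1),s['contact_force'].round(1),s['joints'].round(2))
E
python3 - <<'E'
from h import *
for a in(36.3,216.3,0,180):
    print(a,[np.round(j,2) if j is not None else None for j in (kinematics.ik(p,down(a)) for p in[(.466,-.023,.01),(.485,-.371,.02),(.478,.17,.01),(.485,-.291,.02)])])
q=down(36.3)
env.reach((.44,-.06,.15),q); env.reach((.466,-.023,.10),q); st('above')
print(env.movel((.466,-.023,.0095),velocity=.08,guard=12)); st('down')
env.close_gripper(60); st('grip')
env.movel((.466,-.023,.09),velocity=.12); st('lift')
shot('wrist','held')
E
```

```text
36.3 [array([-0.3 ,  0.51,  1.9 , -0.  ,  0.74, -0.93]), array([-0.84,  0.73,  1.44, -0.  ,  0.98, -1.48]), array([ 0.11,  0.57,  1.77, -0.  ,  0.8 , -0.52]), array([-0.75,  0.65,  1.59, -0.  ,  0.91, -1.38])]
216.3 [array([-0.3 ,  0.51,  1.9 , -0.  ,  0.74,  2.21]), array([-0.84,  0.73,  1.44, -0.  ,  0.98,  1.66]), array([ 0.11,  0.57,  1.77, -0.  ,  0.8 ,  2.62]), array([-0.75,  0.65,  1.59, -0.  ,  0.91,  1.76])]
0 [array([-0.3 ,  0.51,  1.9 , -0.  ,  0.74, -0.3 ]), array([-0.84,  0.73,  1.44, -0.  ,  0.98, -0.84]), array([ 0.11,  0.57,  1.77, -0.  ,  0.8 ,  0.11]), array([-0.75,  0.65,  1.59, -0.  ,  0.91, -0.75])]
180 [array([-0.3 ,  0.51,  1.9 , -0.  ,  0.74,  2.84]), array([-0.84,  0.73,  1.44, -0.  ,  0.98,  2.3 ]), None, array([-0.75,  0.65,  1.59, -0.  ,  0.91,  2.39])]
above 5.28 [ 0.466  -0.0231  0.0997] gap 1.0 gf 0.0 [ 0.4 -0.3  0. ] [-0.3   0.35  1.83 -0.    0.96 -0.94]
False
down 6.56 [ 0.4663 -0.0231  0.0099] gap 1.004 gf 0.0 [-0.5  0.9 -0.6] [-0.3   0.51  1.9  -0.    0.74 -0.93]
grip 7.15 [ 0.4663 -0.0231  0.0099] gap 0.276 gf 60.0 [-0.6  0.5  5.5] [-0.3   0.51  1.9  -0.    0.74 -0.93]
lift 7.97 [ 0.4655 -0.0229  0.0892] gap 0.277 gf 59.0 [ 0.7 -0.8 -2.3] [-0.3   0.36  1.85 -0.    0.94 -0.93]
```

Run:
```python
from h import *
d=dict(np.load('pics/held.npz'));s=monitor.sense()
f=d['frame'][200:400,170:470,::-1]; cv2.imwrite('pics/held_c.png',cv2.resize(f,(780,520)))
T=Rn.from_quat(s['ee_rot']);
for o in(-.0125,0,.0125): 
  for l in (.025,-.025): print(o,l,((proj(d,s['position']+T.apply([l,o,-.016]))-[170,200])*2.6).round())
```

```text
-0.0125 0.025 [308.  60.]
-0.0125 -0.025 [315. 327.]
0 0.025 [386.  60.]
0 -0.025 [386. 327.]
0.0125 0.025 [464.  60.]
0.0125 -0.025 [456. 327.]
```

View pics/held_c.png

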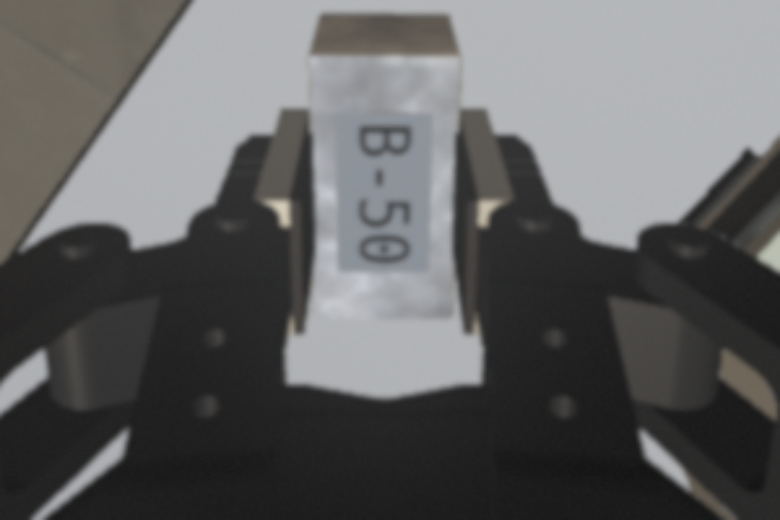

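The block is held squarely between the pads. Its top-face ends are at rows 55 and 318 against 60 and 327 predicted, so it is centred within about 1 mm. Placing it now.

Run:
```python
from h import *
q=down(0)
env.movel((.43,-.10,.12),velocity=.2); env.reach((.43,-.30,.12),q); env.reach((.485,-.372,.09),q); st('above')
env.movel((.485,-.372,.03),velocity=.12)
print(env.movel((.485,-.372,.0185),velocity=.03,guard=8)); st('down')
env.release(); st('rel')
env.movel((.485,-.372,.12),velocity=.15)
env.reach((.42,-.33,.25),down(90)); shot('wrist','after1'); st('look')
d=dict(np.load('pics/after1.npz'))
cv2.imwrite('pics/after1c.png',cv2.resize(d['frame'][180:260,175:390,::-1],(800,298),interpolation=cv2.INTER_CUBIC))
```

```text
above 9.91 [ 0.4855 -0.3705  0.0892] gap 0.276 gf 59.1 [ 0.   0.6 -2.9] [-0.84  0.64  1.39  0.    1.12 -0.85]
True
down 10.94 [ 0.4851 -0.3721  0.02  ] gap 0.273 gf 59.9 [-1.4  0.6  5.2] [-0.85  0.73  1.43 -0.    0.98 -0.85]
rel 11.57 [ 0.4847 -0.3716  0.0189] gap 0.997 gf 0.0 [ 0.1 -0.8 -0.2] [-0.85  0.73  1.44  0.    0.98 -0.85]
look 13.88 [ 0.42   -0.33    0.2494] gap 1.003 gf 0.0 [-0.1 -0.6 -0.4] [-0.89  0.32  1.44  0.    1.38 -2.46]
```

View pics/after1c.png

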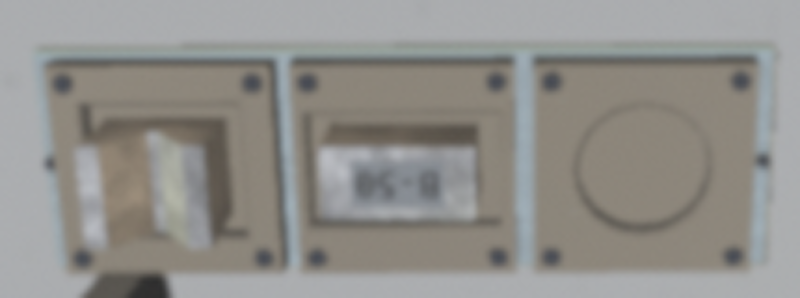

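The block sits inside the oblong pocket with its top face around (400,182) and margin all round. Next, the collar.

Run:
```python
from h import *
q=down(0)
env.reach((.42,-.15,.18),q); env.reach((.42,.12,.18),q); env.movel((.478,.170,.09),velocity=.2); st('above')
print(env.movel((.478,.170,.0095),velocity=.08,guard=12)); st('down')
env.close_gripper(30); st('grip')
env.movel((.478,.170,.10),velocity=.12); st('lift')
d=shot('wrist','held2'); s=monitor.sense()
f=d['frame'][200:400,170:470,::-1]; cv2.imwrite('pics/held2_c.png',cv2.resize(f,(780,520)))
T=Rn.from_quat(s['ee_rot'])
for l in (.015,-.015): print(l,((proj(d,s['position']+T.apply([l,0,-.0125]))-[170,200])*2.6).round())
```

```text
above 17.29 [0.4782 0.1694 0.0905] gap 1.004 gf 0.0 [0.8 0.5 0.5] [ 0.11  0.44  1.73 -0.    0.98  0.11]
False
down 18.45 [0.4783 0.17   0.01  ] gap 1.0 gf 0.0 [ 0.2 -0.  -0.5] [ 0.11  0.57  1.77 -0.    0.8   0.11]
grip 19.01 [0.4781 0.17   0.0098] gap 0.335 gf 29.4 [-1.8 -0.6  5. ] [ 0.11  0.57  1.77 -0.    0.8   0.11]
lift 19.92 [0.4776 0.1699 0.0993] gap 0.332 gf 29.6 [ 0.1 -0.2 -0.4] [ 0.11  0.42  1.72 -0.    1.    0.11]
0.015 [389. 107.]
-0.015 [389. 264.]
```

View pics/held2_c.png

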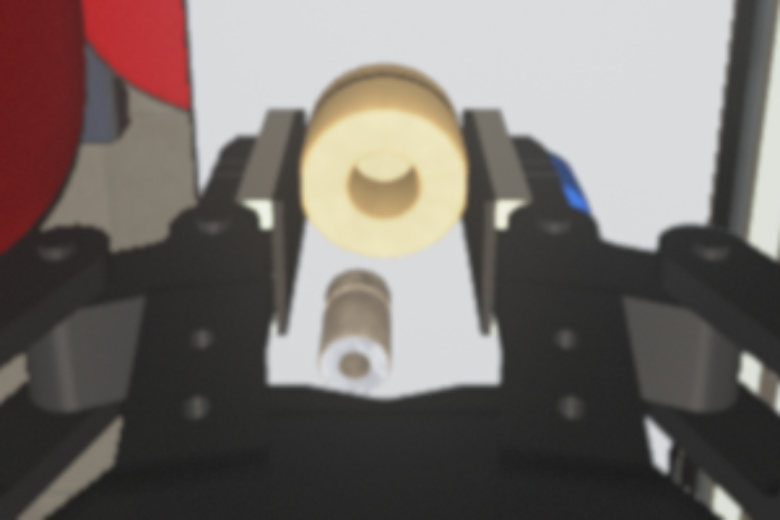

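The collar is held upright and centred: its top face spans rows 108–258 against 107–264 predicted. I'll place it and verify numerically, since the ten-picture budget is used up.

Run:
```python
from h import *
q=down(0); p=(.485,-.2915)
env.movel((.42,.12,.15),velocity=.2); env.reach((.42,-.15,.15),q); env.reach((*p,.09),q)
env.movel((*p,.03),velocity=.12)
print(env.movel((*p,.0185),velocity=.03,guard=6)); st('down')
env.release(); env.movel((*p,.12),velocity=.15)
env.reach((.42,-.33,.25),down(90)); env.hold(.3); d=shot('wrist','after2'); st('look')
hsv=cv2.cvtColor(d['frame'],cv2.COLOR_RGB2HSV)[180:260,310:390]
m=((hsv[...,1]>50)&(hsv[...,0]<35)&(hsv[...,2]>150)).astype(np.uint8)
n,lab,s,ce=cv2.connectedComponentsWithStats(m);i=1+s[1:,4].argmax();x,y,w,h=s[i,:4]+[310,180,0,0]
print('box',x,y,w,h,s[i,4]); print('far top',ray(d,(x+w/2,y+h),.032).round(4),'width',ray(d,(x+w,y+h-w/2),.032)[1]-ray(d,(x,y+h-w/2),.032)[1])
c=np.array([.4855,-.2915,0])
t=[proj(d,c+[.015*np.cos(a),.015*np.sin(a),z]) for a in np.linspace(0,6.28,60) for z in(.01,.032)]
print('expected box',np.min(t,0).round(1),np.ptp(t,axis=0).round(1))
```

```text
True
down 23.38 [ 0.4851 -0.2916  0.0198] gap 0.335 gf 30.1 [-2.3  0.4  7.1] [-0.75  0.65  1.59 -0.    0.91 -0.75]
look 26.65 [ 0.42   -0.3299  0.2499] gap 1.0 gf 0.0 [-0.6  0.4 -0.1] [-0.89  0.32  1.44 -0.    1.38 -2.46]
box 336 215 26 25 508
far top [ 0.4992 -0.291   0.032 ] width 0.03104918620309627
expected box [335.3 211.9] [26.1 29.1]
```

The collar touched down at TCP z 0.0198, which is the grip height of 0.0098 plus the 10 mm floor. Its measured centre is (0.484, -0.291) with a 31 mm width, so it is seated in the pocket.

```bash
python3 -c "
from h import *
print(job.hand_in())"
```

```text
the job is handed in; nothing more can be done
None
```

The steel block is in the oblong pocket and the collar is in the round pocket; both are released and measured as seated, and I handed the job in at about 27 s (no verdict was returned).

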